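Let a bearing ball out of the lever dispenser without slamming its lid

ROBOT

A 6-joint arm with a two-finger parallel gripper is mounted at the origin on the work surface. World frame = base frame: x ahead of the robot, y to its left, z up, the work surface at z = 0. Lengths are in m, angles in rad, forces in N, time in s.
With the tool pointing down it reaches from about 0.35 to 0.975 m from the base axis. Payload 4.9 kg.
Tool frame: the origin (TCP) lies on the centre line of the jaws, within the pads' length; the fingertips stand 11 mm ahead of it and the grasp point (between the pads) lies 8 mm behind it; z points along the fingers, y is the direction in which the jaws open and shut (so a half turn about z gives the same grasp; the last joint's range is limited). The gripper opens to 85 mm and grips with 20 to 120 N. Pads are 22 mm wide; open, the fingers measure 114 mm over their backs; the gripper's body (76 mm by 85 mm) begins 54 mm behind the grasp point. The pads swing forward as they close: fully open they stand 13 mm farther back than shut.
Start: joints at [-1.43, 0.053, 1.613, -0, 1.476, -0.119], TCP at [0.161, -0.604, 0.216] pointing down, gripper open.
Joint ranges: [-3.01, 3.01], [-1.01, 2.22], [0.06, 2.58], [-1.02, 4.17], [0.09, 2.62], [-3.14, 3.14]. Speed limits (rad/s): [2.57, 2.57, 3.14, 3.14, 3.14, 3.14].

INTERFACE

Orientations are given as a rotation vector (axis times angle).
In Python, from station import ctrl gives the robot as it stands.
- The arm moves only by the shell command python3 -m crank 'ROWS' [OPENING] [FORCE]. ROWS is JSON, a list of rows, each an object of numbers: "x", "y", "z": the shift along the tool's x, y, z as a fraction of full scale; "roll": the turn about the tool's z as a fraction of full scale. In form: [{"x": .., "y": .., "z": .., "roll": ..}, ...]. A call has 1 to 10 rows; each row shifts and turns the commanded pose from where the row before left it, along the tool's axes as they then stand; what a row does not reach is not made up. Full scale, the value 1, is 0.06 m for a shift and 0.12 rad for a turn. A row lasts 1/8 s, in which the tool goes at most 62.5 mm and 10.7 degrees, less where a joint would pass 70% of its speed; a pose out of reach is approached as far as the arm can. A call with a number of a shift or a turn outside -1 to 1 is refused whole. A call with a gripper value outside its range is refused whole. OPENING is the closure, from 0 (fully open) to 1 (shut), set as the call begins (- or left out, the last holds). The fingers move at their own pace and stop on an object; FORCE is the grip in N (left out, the last holds). Time passes only in rows, so rows that do not move let the fingers close. It gives the time, the measured TCP pose, the force and the opening at its end, in the units of the state.
- ctrl.get_obs(): the state, without advancing time (a new reading comes with each control period).
- ctrl.get_image(name): name is "side" or "top" or "wrist"; returns a dict with "img" (420x560x3 uint8, red, green, blue), "K" (3x3 intrinsics, pixels), "k1" (the pictures are not rectified: a ray, as slopes to the right and down, at radius r is drawn at 1 + k1 r^2 times it, then the intrinsics apply), "rvec" (rotation vector, rad) and "tvec" (3), from world to camera coordinates, as OpenCV has them. Camera axes: x right, y down, z forward; pixel columns grow to the right and rows downward; lengths in m; the calibration is good to about 2 mm. A picture is of the moment at which its call begins. There is no depth.
- ctrl.finish_job(): hands the job in, once; it reports no verdict.
The state is a dict: "t": time; "q": joint angles; "dq": joint speeds; "effort": joint torques, N m; "tool_pos": TCP position; "tool_rot": TCP orientation; "contact_force": force on the tool from outside, world axes, zero at the start; "wrist_torque": the same for the moment, N m; "opening": finger opening in m.
Only numpy, scipy, OpenCV 4.12 (cv2) and the standard library are available. Lean on these libraries where they do the work, as an engineer would, in place of code of your own. Each camera call takes 0.05 s, during which the arm holds its last target.

TASK

Let the steel ball out of the dispenser with the red lid: with your fingertips press its red paddle all the way down so that the lid lifts fully, and keep it down until the ball has rolled into the red catch cup. Then ease the paddle up slowly, fingers still on it, so that the lid comes down gently over two seconds or so and shuts without slamming. Work the lid by the paddle only, touch neither lid nor ball, keep the blue dispenser shut, and do not lift or shift the can, mug and bearing ring.

Things in the scene. Friction and masses are not known exactly. Their poses are not given: they have to be found in the camera images.
- red_unit: fixed bench ball dispenser: grey hopper 116 long, 60 wide, 125 high on a base plate 290 x 100; red lid, red paddle (robot side), red catch cup (far side: inside 66 x 52, walls 75 high, centre 156 ahead (+x) of the origin; a ball in it has its centre about 42 up). Origin on the bench under the lid hinge, at the hopper's robot-side edge, 125 up. x points from paddle to cup, z up
- red_paddle (a point): centre of the top face of the red paddle, a level plate 55 x 55 x 8 mm, open all round; at rest 110 mm above the bench and 150 mm behind (-x) the unit's origin. The lever's pivot is 100 mm nearer the hopper, 105 mm up. Fully pressed it is down 43 mm (47 mm straight down at the same place), on a firm stop, and slopes 0.45 rad down away from the hopper
- red_lever (a joint): angle of the red lever, rad: 0 at rest (paddle up, lid shut), 0.45 paddle fully down at its stop
- red_lid (a joint): opening angle of the red lid, rad: 0 shut, 0.9 fully open. It is linked to the lever and always turns twice the lever's angle. The lid's weight shuts it and lifts the paddle: about 3 to 6 N at the paddle holds it, and when let go it drops and slams
- red_hatch: the red lid itself: a plate 116 x 84 mm with a front wall 67 mm deep that closes the mouth; origin on its hinge. Opens upward on the side away from the paddle
- red_arm: the red lever with its paddle; origin on its pivot
- red_ball_center (a point): centre of the steel ball, 32 mm diameter, about 0.13 kg, inside the red dispenser behind the lid's front wall; it rolls into the cup by itself within about a second once the lid is up
- blue_unit: fixed bench ball dispenser: grey hopper 116 long, 60 wide, 125 high on a base plate 290 x 100; blue lid, blue paddle (robot side), blue catch cup (far side: inside 66 x 52, walls 75 high, centre 156 ahead (+x) of the origin; a ball in it has its centre about 42 up). Origin on the bench under the lid hinge, at the hopper's robot-side edge, 125 up. x points from paddle to cup, z up
- blue_paddle (a point): centre of the top face of the blue paddle, a level plate 55 x 55 x 8 mm, open all round; at rest 110 mm above the bench and 150 mm behind (-x) the unit's origin. The lever's pivot is 100 mm nearer the hopper, 105 mm up. Fully pressed it is down 43 mm (47 mm straight down at the same place), on a firm stop, and slopes 0.45 rad down away from the hopper
- blue_lever (a joint): angle of the blue lever, rad: 0 at rest (paddle up, lid shut), 0.45 paddle fully down at its stop
- blue_lid (a joint): opening angle of the blue lid, rad: 0 shut, 0.9 fully open. It is linked to the lever and always turns twice the lever's angle. The lid's weight shuts it and lifts the paddle: about 3 to 6 N at the paddle holds it, and when let go it drops and slams
- blue_hatch: the blue lid itself: a plate 116 x 84 mm with a front wall 67 mm deep that closes the mouth; origin on its hinge. Opens upward on the side away from the paddle
- blue_arm: the blue lever with its paddle; origin on its pivot
- blue_ball_center (a point): centre of the brass ball, 32 mm diameter, about 0.13 kg, inside the blue dispenser behind the lid's front wall; it rolls into the cup by itself within about a second once the lid is up
- can: standing yellow and metal can, 54 mm diameter, 130 high; origin at the centre of its underside; bystander
- mug: white mug, 76 mm diameter, 90 high; origin at the centre of its underside; bystander
- bearing: dark steel bearing ring lying flat, 52 mm diameter, 16 high; origin at the centre of its underside; bystander
- red_ball: the steel ball itself (its axes turn as it rolls)

How it is judged:
On the way:
1. fingers press the red paddle, the red lid is lifted and the steel ball lies in the red cup while the lid is still held up (value of joint red_lid above 0.75 rad and contact force between the fingers and red_arm above 0.5 N and x of red_ball_center in the frame of red_unit between 0.135 and 0.19 m and z of red_ball_center in the frame of red_unit below 0.06 m and y of red_ball_center in the frame of red_unit between -0.03 and 0.03 m), for 0.2 s.
At the end, for the whole second after the job is handed in: the red lid is shut (within 0.04 rad), the steel ball lies in the red cup (speed under 0.1 m/s), the blue lid is shut (value of joint each of red_lid, blue_lid below 0.04 rad and x of red_ball_center in the frame of red_unit between 0.135 and 0.19 m and z of red_ball_center in the frame of red_unit below 0.06 m and y of red_ball_center in the frame of red_unit between -0.03 and 0.03 m and linear speed of red_ball below 0.1 m/s); the robot touches nothing.
It fails at once if the red lid slams: while less than 0.6 rad open it falls faster than 2 rad/s (value of joint red_lid below 0.6 rad and velocity of joint red_lid below -2 rad/s).
It fails at once if the robot touches the red lid or the steel ball (contact force between any of the fingers, the arm and red_hatch above 0.5 N or contact force between any of the fingers, the arm and red_ball above 0.5 N).
It fails at once if the blue dispenser is opened (value of joint blue_lid above 0.15 rad).
It fails at once if the can, mug or bearing ring is lifted, carried or shoved by more than 30 mm (distance of any of can, mug, bearing from where it was at the start of the episode above 0.03 m).
It also fails if it takes over 38 s, if anything falls off the work surface, if the arm or the gripper's body presses on something with over 40 N, if the wrist force passes 120 N, or if a joint passes its speed limit or range.

## Working session

There is one attempt and no reset: what is moved stays moved. The work goes in short steps, Python scripts to look and compute and a shell command to move; the robot and the scene stay as the last step left them, time stands still between calls to the robot, and variables do not carry over. Pictures are saved under pics/ and viewed, and the job is handed in when it is done.

```bash
ls; mkdir -p pics; python3 - <<'E'
from station import ctrl
import cv2
print(ctrl.get_obs())
for n in ["side","top","wrist"]:
    d=ctrl.get_image(n); cv2.imwrite(f"pics/{n}0.png",d["img"][:,:,::-1]); print(n,d["K"],d["k1"],d["rvec"],d["tvec"])
E
```

```text
pics
{'t': 0.0, 'q': array([-1.42997497e+00,  5.33733322e-02,  1.61432443e+00, -2.62831415e-06,
        1.47599812e+00, -1.18978598e-01]), 'dq': array([-0.00042728,  0.00150557, -0.00270675,  0.0005647 , -0.00223663,
       -0.00078584]), 'effort': array([ 2.13986190e-03, -3.93684912e+01, -3.70175564e+01, -3.29107297e-05,
        6.94330796e-03, -3.42931401e-05]), 'tool_pos': array([ 0.16047261, -0.60335599,  0.21443467]), 'tool_rot': array([-3.11303887e+00, -4.06674056e-01,  4.01632100e-05]), 'contact_force': array([-0.30339845, -1.18475716,  0.10598849]), 'wrist_torque': array([-0.03876424, -0.03254199, -0.01336048]), 'opening': 0.08536881690511192}
side [[451.12852415   0.         281.73801507]
 [  0.         451.12852415 207.34907247]
 [  0.           0.           1.        ]] -0.1053907335350325 [ 2.31581332 -0.56541757  0.21326451] [-0.51018474  0.2489302   0.84281884]
top [[406.35421482   0.         272.44841887]
 [  0.         406.35421482 208.55047661]
 [  0.           0.           1.        ]] 0.0002379809007791212 [ 2.13894387 -2.09688721  0.19847636] [0.01142301 0.56584673 0.94433977]
wrist [[311.77297135   0.         277.376464  ]
 [  0.         311.77297135 201.2413865 ]
 [  0.           0.           1.        ]] -0.012875352392452154 [-2.29946205  1.76677949  0.26186086] [-0.62477144 -0.03642174  0.3806392 ]
```

View pics/side0.png

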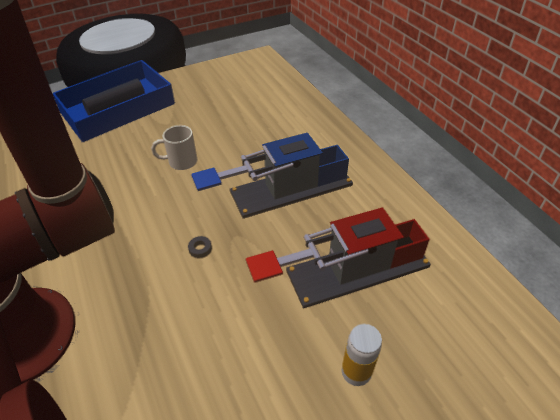

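View pics/top0.png

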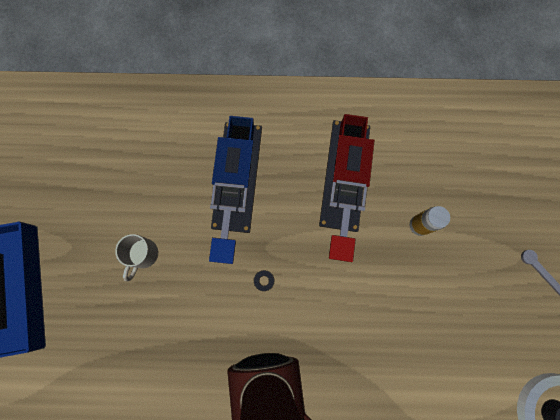

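View pics/wrist0.png

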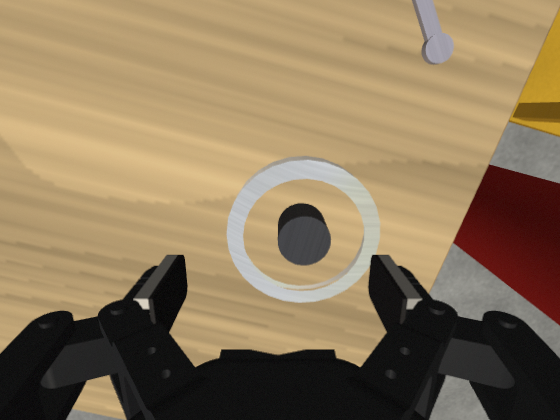

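The top view shows the red paddle at about (342,248), the red cup at (353,126) and the can at (430,220). In the side view the red paddle is at (264,266). I'll measure these by colour mask and rays.

```bash
cat > h.py <<'E'
import numpy as np, cv2
from station import ctrl
def rays(d,uv):
    uv=np.asarray(uv,float).reshape(-1,1,2)
    n=cv2.undistortPoints(uv,d["K"],np.array([d["k1"],0,0,0,0.]))[:,0]
    R=cv2.Rodrigues(np.asarray(d["rvec"],float))[0]
    o=-R.T@np.asarray(d["tvec"]).ravel()
    return o,np.c_[n,np.ones(len(n))]@R
def onplane(d,uv,z):
    o,r=rays(d,uv); return o+r*((z-o[2])/r[:,2])[:,None]
def tri(a,ua,b,ub):
    o1,r1=rays(a,ua);o2,r2=rays(b,ub)
    A=np.c_[r1[0],-r2[0]];s=np.linalg.lstsq(A,o2-o1,rcond=None)[0]
    p,q=o1+s[0]*r1[0],o2+s[1]*r2[0]; return (p+q)/2,np.linalg.norm(p-q)
def blobs(img,col):
    h=cv2.cvtColor(img,cv2.COLOR_RGB2HSV)
    if col=="red": m=((h[...,0]<6)|(h[...,0]>174))&(h[...,1]>190)&(h[...,2]>90)
    else: m=(h[...,0]>105)&(h[...,0]<125)&(h[...,1]>150)&(h[...,2]>80)
    n,l,s,c=cv2.connectedComponentsWithStats(m.astype(np.uint8))
    return m.astype(np.uint8)*255,l,s,c
E
python3 - <<'E'
from h import *
D={n:ctrl.get_image(n) for n in("side","top")}
for col in("red","blue"):
  for n in D:
    m,l,s,c=blobs(D[n]["img"],col)
    for i in range(1,len(s)):
        if s[i,4]>150:
            cs=cv2.findContours((l==i).astype(np.uint8),0,2)[0][0]
            r=cv2.minAreaRect(cs); 
            print(col,n,s[i],c[i].round(1),np.round(r[1],1),onplane(D[n],c[i],.11).round(4), "corners",onplane(D[n],cv2.boxPoints(r),.11)[:,:2].round(3).tolist())
E
```

```text
red side [ 331  208   79   46 1419] [367.4 230.4] [35.3 75. ] [[ 0.6812 -0.1589  0.11  ]] corners [[0.63, -0.106], [0.794, -0.125], [0.754, -0.208], [0.602, -0.187]]
red side [246 251  36  30 691] [263.5 265.3] [23.9 30.5] [[ 0.4654 -0.1404  0.11  ]] corners [[0.444, -0.11], [0.501, -0.117], [0.488, -0.17], [0.433, -0.162]]
red top [329 235  26  27 547] [341.8 248.2] [23.6 23.3] [[ 0.4659 -0.1373  0.11  ]] corners [[0.443, -0.107], [0.496, -0.115], [0.489, -0.168], [0.437, -0.16]]
blue side [ 53  60 117  63 967] [117.9  92.4] [ 35.5 112.2] [[0.3595 0.5901 0.11  ]] corners [[0.188, 0.692], [0.525, 0.77], [0.501, 0.551], [0.2, 0.499]]
blue side [272 134  50  32 529] [297.4 151.6] [22.3 48.6] [[0.6765 0.118  0.11  ]] corners [[0.632, 0.175], [0.755, 0.168], [0.725, 0.089], [0.609, 0.099]]
blue side [192 168  28  21 375] [205.5 177.8] [15.8 25.2] [[0.4551 0.1332 0.11  ]] corners [[0.432, 0.162], [0.488, 0.158], [0.478, 0.106], [0.424, 0.111]]
blue top [213 138  40  50 718] [234.9 158.5] [35.1 49. ] [[0.6742 0.1139 0.11  ]] corners [[0.614, 0.166], [0.735, 0.157], [0.725, 0.073], [0.605, 0.084]]
blue top [   0  222   29  135 2690] [ 13.6 293.6] [134.  28.] [[0.3499 0.5963 0.11  ]] corners [[0.511, 0.651], [0.512, 0.586], [0.218, 0.546], [0.217, 0.607]]
blue top [209 238  26  26 544] [221.9 250.4] [23.1 23.6] [[0.4556 0.1353 0.11  ]] corners [[0.432, 0.164], [0.485, 0.16], [0.48, 0.107], [0.426, 0.112]]
```

The red paddle is at (0.466, -0.139). The two views agree within 3 mm, its size comes out at about 53 mm, and the unit yaw is about -0.14 rad. I'll close the fingers and turn the tool to line up with the unit.

```bash
python3 -m crank '[{"roll":0.8},{"roll":0.8},{"roll":0.8},{"roll":0.8},{"roll":0.13},{},{}]' 1 40; cat > go.py <<'E'
import sys
from h import *
from scipy.spatial.transform import Rotation as Ro
o=ctrl.get_obs(); R=Ro.from_rotvec(o["tool_rot"]).as_matrix()
t=np.array([float(v) for v in sys.argv[1:4]])
print("t",o["t"],"pos",o["tool_pos"].round(4),"xaxis",R[:,0].round(3),"z",R[:,2].round(3),"open",round(o["opening"],4),"F",np.round(o["contact_force"],2))
print("rows needed (full scale)",(R.T@(t-o["tool_pos"])/.06).round(3))
E
python3 go.py 0.460 -0.138 0.200
```

```text
t 0.25 pos [ 0.1605 -0.6037  0.2151] xaxis [0.966 0.257 0.   ] z [-0.     0.001 -1.   ] open 0.085 F [0.07 0.03 0.16]
rows needed (full scale) [ 6.818 -6.219  0.259]validation failed for argument at $[0]...
```

```bash
python3 -m crank '[{"x":0,"y":0,"z":0,"roll":0.8},{"x":0,"y":0,"z":0,"roll":0.8},{"x":0,"y":0,"z":0,"roll":0.8},{"x":0,"y":0,"z":0,"roll":0.8},{"x":0,"y":0,"z":0,"roll":0.13},{"x":0,"y":0,"z":0,"roll":0}]' 1 40; 
python3 go.py 0.460 -0.138 0.200
```

```text
t: 1.0
tool_pos: [0.1606, -0.604, 0.2156]
tool_rot: [-3.134, 0.218, 0.0]
contact_force: [0.0, 0.2, 0.1]
opening: -0.0002
t 1.0 pos [ 0.1606 -0.604   0.2156] xaxis [ 0.99  -0.138 -0.   ] z [-0.  0. -1.] open -0.0002 F [0.05 0.23 0.08]
rows needed (full scale) [ 3.87  -8.381  0.261]
```

```bash
python3 -m crank '[{"x":0.2,"y":-0.4,"z":0,"roll":0},{"x":0.4,"y":-0.9,"z":0,"roll":0},{"x":0.4,"y":-0.9,"z":0,"roll":0},{"x":0.4,"y":-0.9,"z":0,"roll":0},{"x":0.4,"y":-0.9,"z":0,"roll":0},{"x":0.4,"y":-0.9,"z":0,"roll":0},{"x":0.4,"y":-0.9,"z":0,"roll":0},{"x":0.4,"y":-0.9,"z":0,"roll":0},{"x":0.4,"y":-0.9,"z":0,"roll":0},{"x":0.3,"y":-0.5,"z":0,"roll":0}]'
python3 go.py 0.460 -0.138 0.140
python3 - <<'E'
from h import *
for n in("side","wrist"): cv2.imwrite(f"pics/{n}1.png",ctrl.get_image(n)["img"][:,:,::-1])
E
```

```text
t: 2.25
tool_pos: [0.449, -0.1513, 0.216]
tool_rot: [3.134, -0.214, 0.001]
contact_force: [0.2, -0.5, 0.9]
opening: 0.0001
t 2.25 pos [ 0.449  -0.1513  0.216 ] xaxis [ 0.991 -0.136  0.001] z [ 0.001 -0.    -1.   ] open 0.0001 F [ 0.24 -0.45  0.85]
rows needed (full scale) [ 0.15  -0.245  1.267]
```

View pics/side1.png

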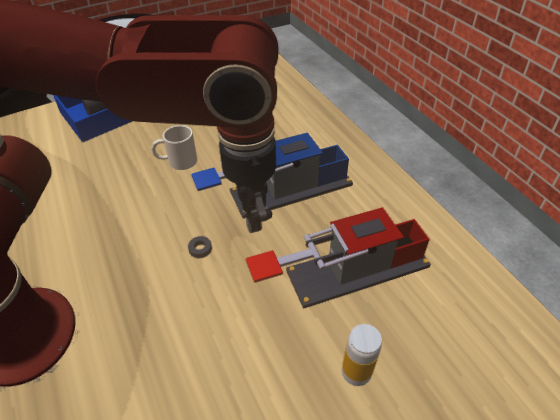

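View pics/wrist1.png

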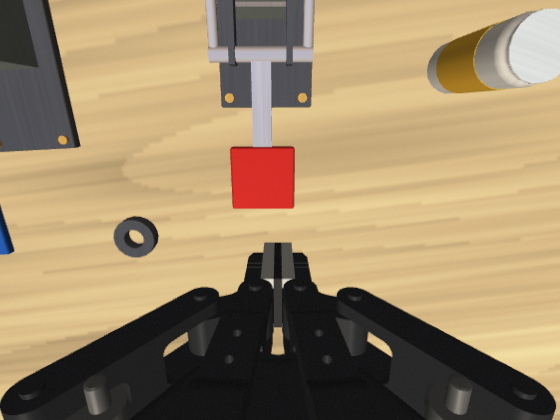

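The wrist view shows the fingers square to the paddle, with the paddle at (263,178) a little to the left. The path is clear. I'll move over it and down to hover.

```bash
python3 -m crank '[{"x":0.05,"y":-0.1,"z":0.4,"roll":0},{"x":0,"y":0,"z":0.4,"roll":0},{"x":0,"y":0,"z":0.3,"roll":0},{"x":0,"y":0,"z":0,"roll":0},{"x":0,"y":0,"z":0,"roll":0}]'
python3 go.py 0.460 -0.138 0.121
python3 - <<'E'
from h import *
D={n:ctrl.get_image(n) for n in("side","wrist")}
for n in D: cv2.imwrite(f"pics/{n}2.png",D[n]["img"][:,:,::-1])
d=D["wrist"];m,l,s,c=blobs(d["img"],"red")
i=1+s[1:,4].argmax();print(s[i],c[i],onplane(d,c[i],.11))
E
```

```text
t: 2.98
tool_pos: [0.4523, -0.1488, 0.1506]
tool_rot: [3.133, -0.22, 0.002]
contact_force: [-0.3, -0.3, 1.3]
opening: -0.0003
t 2.975 pos [ 0.4523 -0.1488  0.1506] xaxis [ 0.99  -0.14   0.001] z [ 0.001 -0.001 -1.   ] open -0.0003 F [-0.32 -0.31  1.29]
rows needed (full scale) [ 0.102 -0.196  0.494]
[ 216  161   84   78 6234] [258.36958614 199.27205646] [[ 0.4703999 -0.1385706  0.11     ]]
```

View pics/wrist2.png

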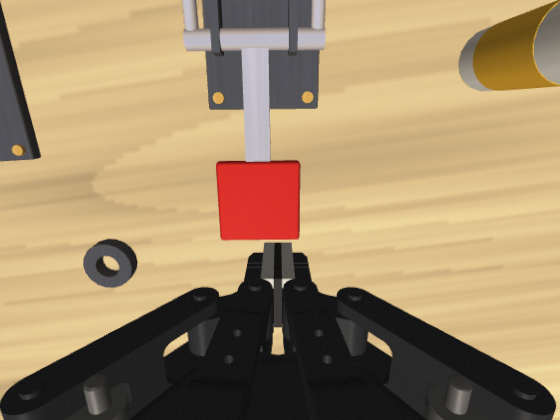

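View pics/side2.png

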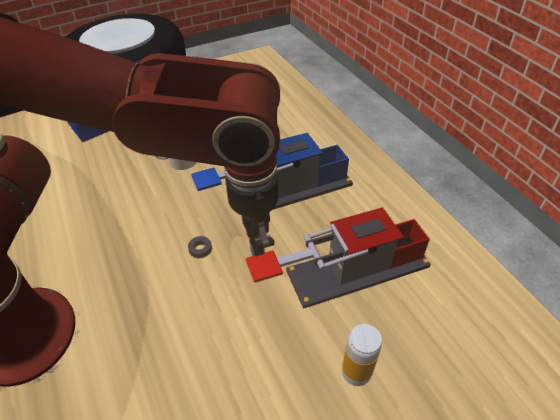

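The wrist view puts the paddle at (0.470, -0.139), which agrees within 4 mm, so I'll use (0.467, -0.139). Next I'll correct sideways and hover just above it.

```bash
python3 -m crank '[{"x":0.15,"y":-0.19,"z":0,"roll":0},{"x":0,"y":0,"z":0.15,"roll":0},{"x":0,"y":0,"z":0.15,"roll":0},{"x":0,"y":0,"z":0,"roll":0},{"x":0,"y":0,"z":0,"roll":0}]'
python3 go.py 0.462 -0.139 0.121
python3 - <<'E'
from h import *
D={n:ctrl.get_image(n) for n in("side","wrist")}
for n in D: cv2.imwrite(f"pics/{n}3.png",D[n]["img"][:,:,::-1])
cv2.imwrite("pics/s3z.png",cv2.resize(D["side"]["img"][180:310,200:360,::-1],None,fx=5,fy=4.5))
E
```

```text
t: 3.7
tool_pos: [0.4622, -0.1381, 0.1315]
tool_rot: [-3.134, 0.22, 0.001]
contact_force: [0.2, -0.2, 0.1]
opening: 0.0
t 3.7 pos [ 0.4622 -0.1381  0.1315] xaxis [ 0.99  -0.139 -0.   ] z [-0.  0. -1.] open 0.0 F [ 0.21 -0.16  0.09]
rows needed (full scale) [-0.002  0.015  0.174]
```

View pics/wrist3.png

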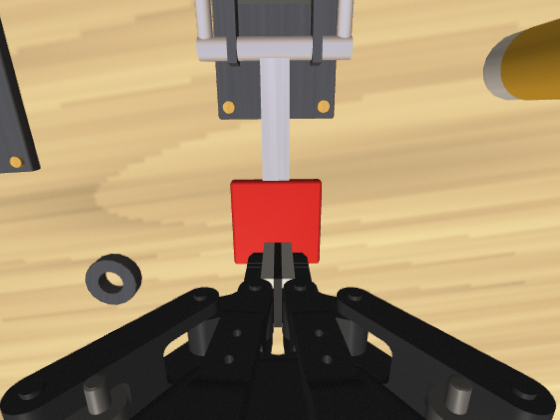

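View pics/s3z.png

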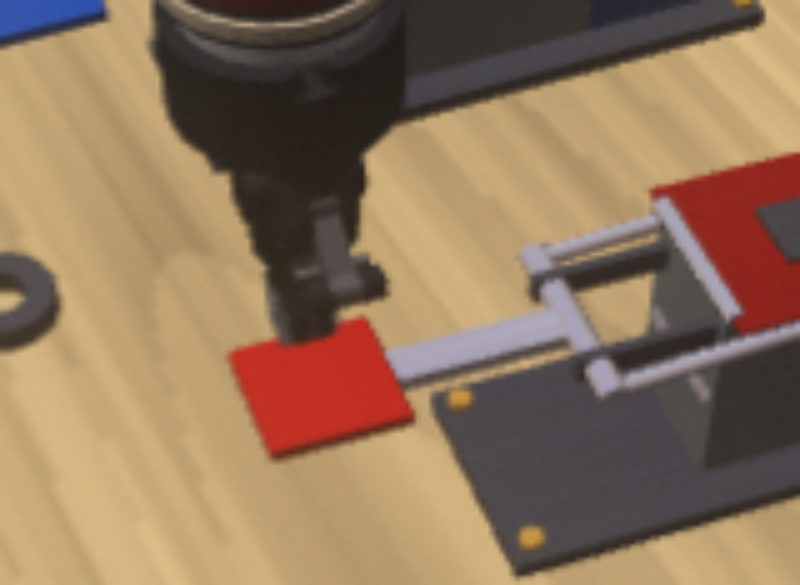

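The fingers are centred sideways on the paddle, about 10 mm above it. Now I'll press.

```bash
python3 -m crank '[{"x":0,"y":0,"z":0.1,"roll":0},{"x":0,"y":0,"z":0.1,"roll":0},{"x":0,"y":0,"z":0.1,"roll":0},{"x":0,"y":0,"z":0,"roll":0}]'
python3 go.py 0.462 -0.139 0.074
python3 -m crank '[{"x":0,"y":0,"z":0.1,"roll":0},{"x":0,"y":0,"z":0.1,"roll":0},{"x":0,"y":0,"z":0.1,"roll":0},{"x":0,"y":0,"z":0.1,"roll":0},{"x":0,"y":0,"z":0.1,"roll":0},{"x":0,"y":0,"z":0.05,"roll":0},{"x":0,"y":0,"z":0,"roll":0}]'
python3 go.py 0.462 -0.139 0.074
```

```text
t: 4.3
tool_pos: [0.4618, -0.1379, 0.1128]
tool_rot: [-3.133, 0.219, 0.002]
contact_force: [-0.9, -0.8, 0.0]
opening: 0.0
t 4.3 pos [ 0.4618 -0.1379  0.1128] xaxis [ 0.99  -0.139 -0.002] z [-0.002  0.001 -1.   ] open 0.0 F [-0.9  -0.79  0.  ]
rows needed (full scale) [0.006 0.019 0.646]
t: 5.18
tool_pos: [0.4626, -0.1382, 0.0807]
tool_rot: [3.134, -0.219, 0.001]
contact_force: [-0.5, -0.3, 3.4]
opening: 0.0
t 5.175 pos [ 0.4626 -0.1382  0.0807] xaxis [ 0.99  -0.139  0.001] z [ 0.001 -0.    -1.   ] open 0.0 F [-0.54 -0.25  3.35]
rows needed (full scale) [-0.009  0.015  0.111]
```

```bash
python3 -m crank '[{"x":0,"y":0,"z":0.08,"roll":0},{"x":0,"y":0,"z":0.04,"roll":0},{"x":0,"y":0,"z":0,"roll":0},{"x":0,"y":0,"z":0,"roll":0}]'
python3 go.py 0.462 -0.139 0.074
python3 - <<'E'
from h import *
D={n:ctrl.get_image(n) for n in("side","top")}
for n in D: cv2.imwrite(f"pics/{n}4.png",D[n]["img"][:,:,::-1])
cv2.imwrite("pics/s4z.png",cv2.resize(D["side"]["img"][180:310,230:440,::-1],None,fx=3.8,fy=3.8))
cv2.imwrite("pics/t4z.png",cv2.resize(D["top"]["img"][100:280,290:400,::-1],None,fx=3.3,fy=3.3))
E
```

```text
t: 5.68
tool_pos: [0.4628, -0.1383, 0.0737]
tool_rot: [3.134, -0.219, 0.001]
contact_force: [2.0, 0.6, 3.5]
opening: 0.0003
t 5.675 pos [ 0.4628 -0.1383  0.0737] xaxis [ 0.99  -0.139  0.001] z [ 0.001 -0.    -1.   ] open 0.0003 F [1.96 0.56 3.52]
rows needed (full scale) [-0.011  0.014 -0.004]
```

View pics/s4z.png

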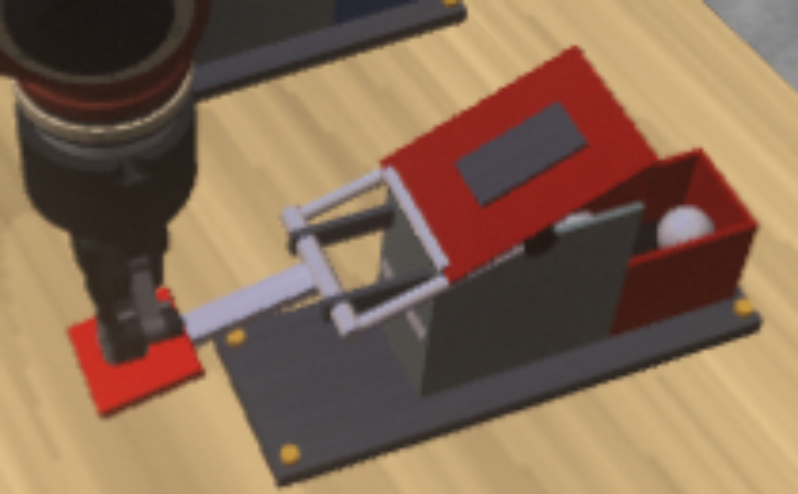

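View pics/t4z.png

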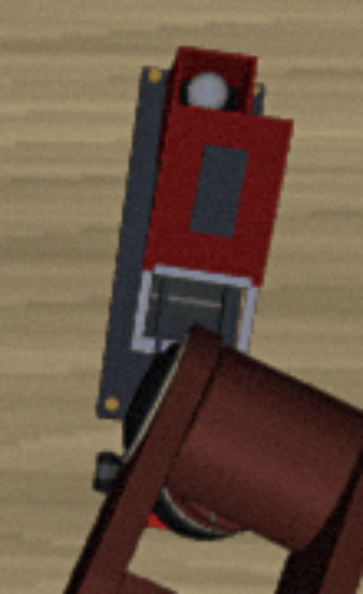

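The lid is lifting, and the ball already lies in the red cup: side zoom (685,228), top zoom (208,88). I'll press on to the firm stop and hold.

```bash
python3 -m crank '[{"x":0,"y":0,"z":0.04,"roll":0},{"x":0,"y":0,"z":0,"roll":0},{"x":0,"y":0,"z":0,"roll":0}]'
python3 go.py 0.462 -0.139 0.074
python3 -m crank '[{"x":0,"y":0,"z":0.04,"roll":0},{"x":0,"y":0,"z":0,"roll":0},{"x":0,"y":0,"z":0,"roll":0}]'
python3 go.py 0.462 -0.139 0.074
```

```text
t: 6.15
tool_pos: [0.4623, -0.1382, 0.071]
tool_rot: [3.134, -0.219, -0.001]
contact_force: [1.0, -0.7, 2.2]
opening: 0.0001
t 6.15 pos [ 0.4623 -0.1382  0.071 ] xaxis [ 0.99  -0.139 -0.   ] z [-0. -0. -1.] open 0.0001 F [ 1.02 -0.67  2.19]
rows needed (full scale) [-0.003  0.014 -0.05 ]
t: 6.52
tool_pos: [0.4622, -0.1381, 0.0685]
tool_rot: [-3.134, 0.219, 0.001]
contact_force: [1.8, -1.3, 3.2]
opening: -0.0002
t 6.525 pos [ 0.4622 -0.1381  0.0685] xaxis [ 0.99  -0.139 -0.001] z [-0.001  0.    -1.   ] open -0.0002 F [ 1.81 -1.35  3.17]
rows needed (full scale) [-0.001  0.015 -0.091]
```

```bash
python3 -m crank '[{"x":0,"y":0,"z":0.05,"roll":0},{"x":0,"y":0,"z":0,"roll":0},{"x":0,"y":0,"z":0,"roll":0}]'
python3 -m crank '[{"x":0,"y":0,"z":0.05,"roll":0},{"x":0,"y":0,"z":0,"roll":0},{"x":0,"y":0,"z":0,"roll":0}]'
python3 - <<'E'
from h import *
D={n:ctrl.get_image(n) for n in("side","top")}
cv2.imwrite("pics/s5z.png",cv2.resize(D["side"]["img"][180:310,230:440,::-1],None,fx=3.8,fy=3.8))
E
```

```text
t: 6.9
tool_pos: [0.4621, -0.138, 0.0655]
tool_rot: [-3.134, 0.219, 0.001]
contact_force: [0.8, 0.1, 3.8]
opening: -0.0
t: 7.28
tool_pos: [0.4622, -0.138, 0.0625]
tool_rot: [-3.134, 0.219, 0.001]
contact_force: [-0.3, 0.4, 3.5]
opening: 0.0001
```

View pics/s5z.png

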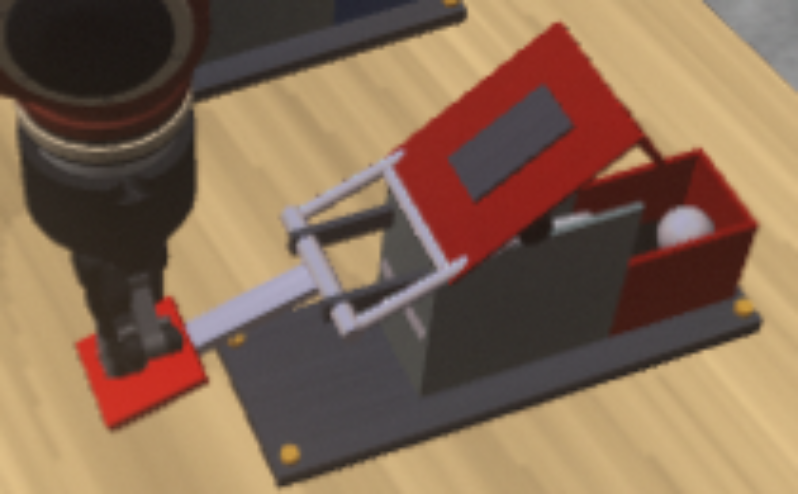

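The lid is higher but not yet fully up, and the force is still about 3.5 N with no stop felt. I'll keep pressing.

```bash
for i in 1 ; do python3 -m crank '[{"x":0,"y":0,"z":0.06,"roll":0},{"x":0,"y":0,"z":0,"roll":0},{"x":0,"y":0,"z":0,"roll":0}]'
python3 -m crank '[{"x":0,"y":0,"z":0.04,"roll":0},{"x":0,"y":0,"z":0,"roll":0},{"x":0,"y":0,"z":0,"roll":0}]'; done
```

```text
t: 7.75
tool_pos: [0.4622, -0.1381, 0.0589]
tool_rot: [-3.134, 0.219, 0.001]
contact_force: [-0.2, 0.6, 2.3]
opening: -0.0003
t: 8.12
tool_pos: [0.4623, -0.1381, 0.0566]
tool_rot: [-3.134, 0.219, 0.001]
contact_force: [0.5, -0.1, 2.2]
opening: 0.0001
```

```bash
cat > lid.py <<'E'
import sys
from h import *
d=ctrl.get_image("side")
cv2.imwrite("pics/"+sys.argv[1]+".png",cv2.resize(d["img"][170:310,230:440,::-1],None,fx=3.8,fy=3.8))
m,l,s,c=blobs(d["img"],"red")
yaw=-.14;ux=np.array([np.cos(yaw),np.sin(yaw),0]);uy=np.array([-ux[1],ux[0],0])
O=np.array([.467,-.139,0])+.150*ux
ys,xs=np.nonzero(m); k=(xs>320)
p=[xs[k][ys[k].argmin()],ys[k].min()]
o,r=rays(d,[p]); 
t=((O+.042*uy-o)@uy)/(r[0]@uy); P=o+t*r[0]-O
x,z=P@ux,P[2]; print("top pixel",p,"unit x,z",x.round(4),z.round(4),"lid angle",np.arctan2(z-.125,x).round(3),"len",np.hypot(x,z-.125).round(4))
E
python3 lid.py s6z
```

```text
top pixel [np.int64(374), np.int64(183)] unit x,z 0.0816 0.2031 lid angle 0.764 len 0.1129
```

```bash
sleep 1
```

```text
(no output)
```

View pics/s6z.png

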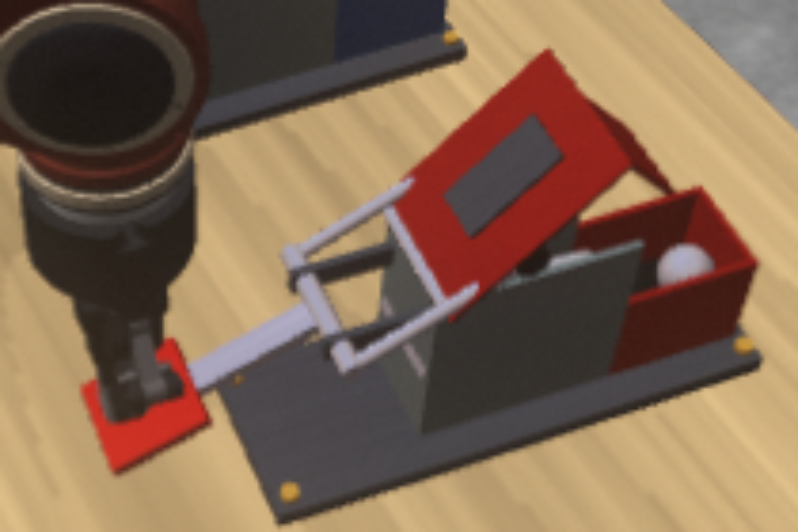

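The lid is at about 0.76 rad (edge length measures 113 mm against the true 116). It needs about 8 mm more to reach the stop.

```bash
python3 -m crank '[{"x":0,"y":0,"z":0.07,"roll":0},{"x":0,"y":0,"z":0,"roll":0},{"x":0,"y":0,"z":0,"roll":0}]'
python3 -m crank '[{"x":0,"y":0,"z":0.05,"roll":0},{"x":0,"y":0,"z":0,"roll":0},{"x":0,"y":0,"z":0,"roll":0}]'
python3 lid.py s7z
python3 -m crank '[{"x":0,"y":0,"z":0.04,"roll":0},{"x":0,"y":0,"z":0,"roll":0},{"x":0,"y":0,"z":0,"roll":0}]'
python3 lid.py s8z
```

```text
t: 8.55
tool_pos: [0.462, -0.138, 0.0522]
tool_rot: [-3.134, 0.219, 0.002]
contact_force: [0.3, 0.6, 1.9]
opening: -0.0
t: 8.93
tool_pos: [0.4622, -0.1381, 0.0493]
tool_rot: [-3.134, 0.219, 0.001]
contact_force: [-0.0, -0.1, 2.2]
opening: 0.0003
top pixel [np.int64(369), np.int64(180)] unit x,z 0.0696 0.2143 lid angle 0.909 len 0.1132
t: 9.35
tool_pos: [0.4627, -0.1382, 0.0482]
tool_rot: [-3.134, 0.219, -0.0]
contact_force: [-3.1, 1.2, 8.3]
opening: -0.0001
top pixel [np.int64(368), np.int64(180)] unit x,z 0.0675 0.215 lid angle 0.928 len 0.1125
```

The force has risen to 8 N and the lid reads about 0.9, so the paddle is on its stop. I'll hold there and check the ball.

```bash
python3 -m crank '[{"x":0,"y":0,"z":0,"roll":0},{"x":0,"y":0,"z":0,"roll":0},{"x":0,"y":0,"z":0,"roll":0},{"x":0,"y":0,"z":0,"roll":0}]'
cat > ball.py <<'E'
from h import *
a,b=ctrl.get_image("side"),ctrl.get_image("top")
yaw=-.14;ux=np.array([np.cos(yaw),np.sin(yaw),0]);uy=np.array([-ux[1],ux[0],0]);O=np.array([.467,-.139,0])+.150*ux
pts=[]
for d,(x0,x1,y0,y1) in((a,(395,430,225,255)),(b,(335,372,112,142))):
    h=cv2.cvtColor(d["img"],cv2.COLOR_RGB2HSV)[y0:y1,x0:x1]
    m=((h[...,1]<70)&(h[...,2]>110)).astype(np.uint8)
    n,l,s,c=cv2.connectedComponentsWithStats(m);i=1+s[1:,4].argmax();p=c[i]+[x0,y0];pts.append(p)
    P=onplane(d,p,.042)[0]-O;print(p.round(1),s[i,2:],"unit on z=.042",(P@ux).round(4),(P@uy).round(4))
P,e=tri(a,pts[0],b,pts[1]);P=P-O;print("tri",(P@ux).round(4),(P@uy).round(4),P[2].round(4),"gap",e.round(4))
E
python3 ball.py
```

```text
t: 9.9
tool_pos: [0.4627, -0.1382, 0.0481]
tool_rot: [-3.134, 0.219, -0.0]
contact_force: [-2.8, 2.2, 8.6]
opening: -0.0001
[409.1 238.8] [ 14  11 109] unit on z=.042 0.1727 0.0091
[351.  125.7] [10  9 29] unit on z=.042 0.1755 0.0083
tri 0.1738 0.0087 0.0428 gap 0.0026
```

View pics/s8z.png

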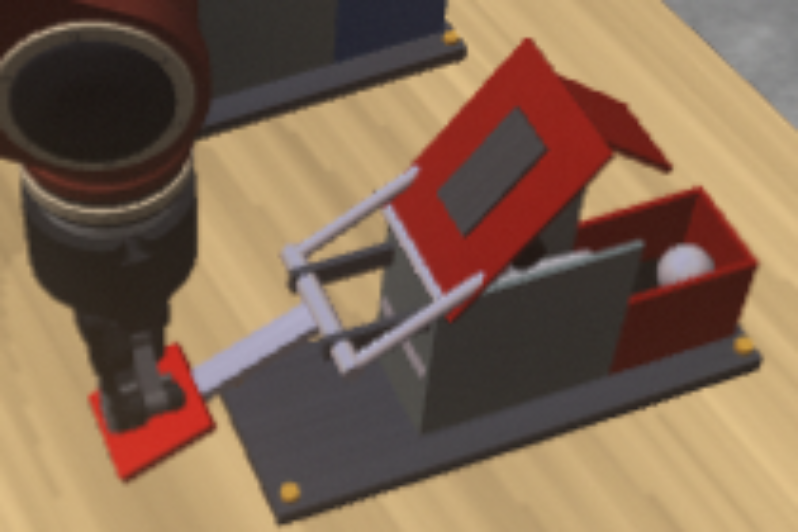

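The ball is in the cup: unit x 0.174, y 0.009, z 0.043, with both views agreeing. The lid is fully up and the fingers are pressing at 8 N. Now I'll ease the paddle up at about 22 mm/s.

```bash
python3 -m crank '[{"x":0,"y":0,"z":-0.03,"roll":0},{"x":0,"y":0,"z":-0.04,"roll":0},{"x":0,"y":0,"z":-0.045,"roll":0},{"x":0,"y":0,"z":-0.045,"roll":0},{"x":0,"y":0,"z":-0.045,"roll":0},{"x":0,"y":0,"z":-0.045,"roll":0},{"x":0,"y":0,"z":-0.045,"roll":0},{"x":0,"y":0,"z":-0.045,"roll":0},{"x":0,"y":0,"z":-0.045,"roll":0},{"x":0,"y":0,"z":-0.045,"roll":0}]'
python3 -m crank '[{"x":0,"y":0,"z":-0.045,"roll":0},{"x":0,"y":0,"z":-0.045,"roll":0},{"x":0,"y":0,"z":-0.045,"roll":0},{"x":0,"y":0,"z":-0.045,"roll":0},{"x":0,"y":0,"z":-0.045,"roll":0},{"x":0,"y":0,"z":-0.045,"roll":0},{"x":0,"y":0,"z":-0.045,"roll":0},{"x":0,"y":0,"z":-0.045,"roll":0},{"x":0,"y":0,"z":-0.045,"roll":0},{"x":0,"y":0,"z":-0.04,"roll":0}]'
python3 lid.py s9z
```

```text
t: 11.25
tool_pos: [0.4625, -0.1382, 0.0732]
tool_rot: [3.134, -0.219, 0.0]
contact_force: [-2.4, 0.2, 2.9]
opening: 0.0001
t: 12.5
tool_pos: [0.4625, -0.1381, 0.0995]
tool_rot: [-3.134, 0.219, -0.0]
contact_force: [-0.4, 0.2, 0.2]
opening: 0.0
top pixel [np.int64(380), np.int64(208)] unit x,z 0.1064 0.1274 lid angle 0.023 len 0.1064
```

View pics/s9z.png

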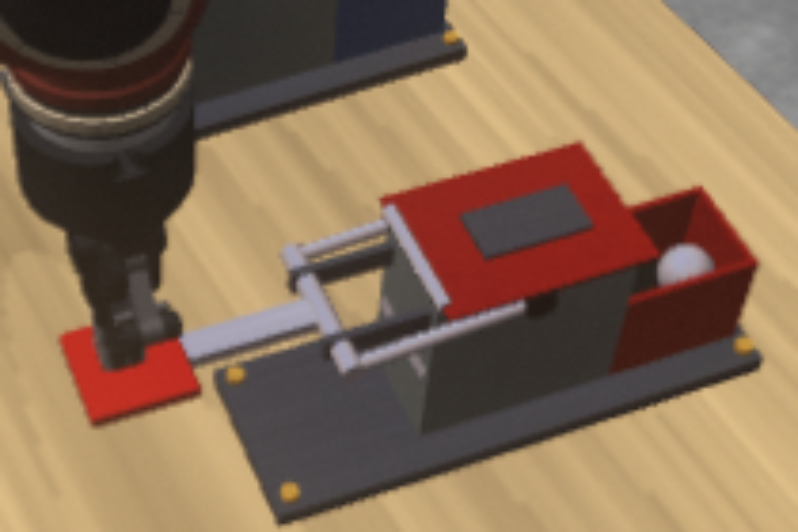

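The lid is shut and the ball is at (685,265) in the zoom, in the cup. I'll withdraw slowly, then go well clear, and check again.

```bash
python3 -m crank '[{"x":0,"y":0,"z":-0.05,"roll":0},{"x":0,"y":0,"z":-0.05,"roll":0},{"x":0,"y":0,"z":-0.1,"roll":0},{"x":0,"y":0,"z":-0.3,"roll":0},{"x":0,"y":0,"z":-0.5,"roll":0},{"x":0,"y":0,"z":-0.5,"roll":0},{"x":0,"y":0,"z":-0.3,"roll":0},{"x":0,"y":0,"z":0,"roll":0},{"x":0,"y":0,"z":0,"roll":0},{"x":0,"y":0,"z":0,"roll":0}]'
python3 lid.py s10z; python3 ball.py
python3 - <<'E'
from h import *
d=ctrl.get_image("side");cv2.imwrite("pics/side10.png",d["img"][:,:,::-1])
E
```

```text
t: 13.8
tool_pos: [0.4616, -0.1378, 0.206]
tool_rot: [-3.133, 0.219, 0.004]
contact_force: [0.9, 0.0, -0.3]
opening: -0.0001
top pixel [np.int64(380), np.int64(208)] unit x,z 0.1064 0.1274 lid angle 0.023 len 0.1064
[409.2 238.8] [ 14  11 107] unit on z=.042 0.1729 0.009
[352.3 127.5] [11 10 83] unit on z=.042 0.1712 0.0044
tri 0.169 0.0051 0.0478 gap 0.0006
```

View pics/side10.png

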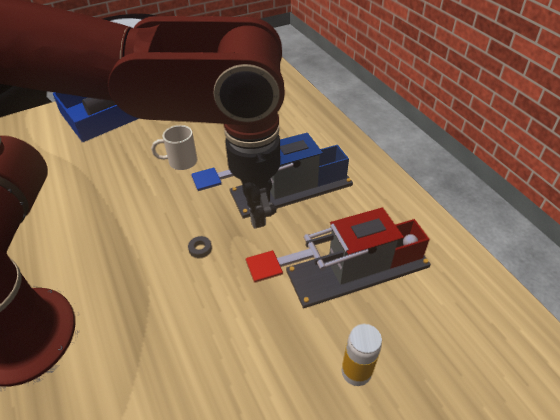

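The lid's top edge is at row 208, the same as in the first picture, so the lid is shut. The blue unit, can (361,355), mug and ring (200,246) are unmoved, and the arm is clear.

```bash
python3 -c "
from station import ctrl
print(ctrl.finish_job())"
```

```text
the job is handed in; nothing more can be done
None
```

The steel ball is in the red cup and the red lid is shut. I handed the job in at about 14 s; it gave no verdict.

- **Pressing:** With the fingers closed, I pressed the red paddle to its stop. The force rose from about 2 N to 8 N, and the lid measured about 0.91–0.93 rad against 0.9 nominal. I held it there for about half a second, with the ball measured in the cup at x 0.174, y 0.009, z 0.043 in the unit's frame.
- **Closing:** I eased the paddle up over about 2.5 s at roughly 22 mm/s. The fingers still carried about 3 N halfway up and almost none at the end. I did not measure the lid's speed directly.
- **Last checks:**
  - The lid's top edge was back on its starting pixel row. My angle estimate read 0.02 rad, which fits it being shut.
  - The ball measured x 0.169, y 0.005, z 0.048, still in the cup.
  - By eye, the blue lid, can, mug and ring looked unmoved, and the arm was about 10 cm clear of the paddle.

**Disagreements:**
- The stop came at TCP height 0.048 m. The stated fingertip length and 47 mm press put it at about 0.074 m, so I pressed by force and lid angle rather than by that height.
- My two ball measurements differ by about 5 mm because the top-view mask is small.
- My first move command was refused because its rows left out some values; nothing moved.

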